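# Snap the biscuit box lid shut all round

## Robot

A 7-joint arm with a two-finger parallel gripper is mounted at the origin on a cart in front of the work surface, level with it; the furniture and walls round the work are solid. World frame = base frame: x ahead of the robot, y to its left, z up, the work surface at z = 0. Lengths are in m, angles in rad, forces in N, time in s.
With the tool pointing down it reaches from about 0.4 to 0.85 m from the base axis. Payload 10.4 kg.
Tool frame: the origin (TCP) lies between the finger pads; the fingertips stand 17 mm ahead of it and the grasp point (between the pads) lies 2 mm behind it; z points along the fingers, y is the line along which they close (so a half turn about z gives the same grasp; the last joint's range is limited). The gripper opens to 85 mm and grips with 20 to 120 N. Pads are 22 mm wide; open, the fingers measure 114 mm over their backs; the gripper's body (76 mm by 85 mm) begins 54 mm behind the grasp point. The pads swing forward as they close: fully open they stand 13 mm farther back than shut.
Start: joints at [-0.689, 0.332, -0.065, 1.46, 0.022, 1.35, -0.088], TCP at [0.491, 0.386, 0.248] pointing down, gripper open.
Joint ranges: [-2.6, 2.6], [-0.5, 2.12], [-1.47, 1.34], [0.16, 2.42], [-1.27, 4.41], [0.06, 2.06], [-2.6, 2.6]. Speed limits (rad/s): [2.22, 2.22, 2.79, 2.79, 3.14, 3.14, 3.14].

## Interface

Orientations are given as a unit quaternion [x, y, z, w].
In Python, from workcell import readout, imaging, manip gives the robot as it stands. The module is installed in compiled form; this text tells all that it offers.
- The arm moves only by the shell command python3 -m crank 'ROWS' [OPENING] [FORCE]. ROWS is JSON, a list of rows, each a list of 4 numbers: the shift along the tool's x, y, z as a fraction of full scale, then the turn about the tool's z as a fraction of full scale. In form: [[x, y, z, yaw], ...]. A call has 1 to 5 rows; each row is the pose to reach, as a shift and turn from the pose commanded when the call began, along the tool's axes at that moment; what a row does not reach only later rows make up. Full scale, the value 1, is 400 mm for a shift and 60 degrees for a turn. A row lasts 1/12 s, in which the tool goes at most 41.7 mm and 7.16 degrees, less where a joint would pass 70% of its speed; a pose out of reach is approached as far as the arm can. A call with a number of a shift or a turn outside -1 to 1 is refused whole. A call with a gripper value outside its range is refused whole. OPENING is the gripper command: -1 is shut, 1 is fully open, values between are in proportion, set as the call begins (- or left out, the last holds). The fingers move at their own pace and stop on an object; FORCE is the grip in N (left out, the last holds). Time passes only in rows, so rows that repeat a pose let the fingers close. It gives the time, the measured TCP pose, the force, the opening and the grip force at its end, in the units of the state.
- readout.get_obs(): the state, without advancing time (a new reading comes with each control period).
- imaging.camera(name): name is "side" or "top" or "wrist"; returns a dict with "color" (384x512x3 uint8, red, green, blue), "fx", "fy", "cx", "cy" (pixels), "k1" (the pictures are not rectified: a ray, as slopes to the right and down, at radius r is drawn at 1 + k1 r^2 times it, then the intrinsics apply), "rvec" (rotation vector, rad) and "tvec" (3), from world to camera coordinates, as OpenCV has them. Camera axes: x right, y down, z forward; pixel columns grow to the right and rows downward; lengths in m; the calibration is good to about 2 mm. A picture is of the moment at which its call begins. There is no depth.
- manip.hand_in(): hands the job in; it is judged then, once.
The state is a dict: "clock": time; "joint_pos": joint angles; "joint_velocities": joint speeds; "tau": joint torques, N m; "position": TCP position; "ee_rot": TCP orientation; "ft_force": force on the tool from outside, world axes, zero at the start; "torque": the same for the moment, N m; "grip_width": opening from 0.0 (shut) to 1.0 (fully open); "grasp_force": force on a finger pad.
Only numpy, scipy, OpenCV 4.12 (cv2) and the standard library are available. Lean on these libraries where they do the work, as an engineer would, in place of code of your own. Each camera call takes 0.05 s, during which the arm holds its last target. There are 200 camera calls.

## Task

Shut the biscuit box: with the fingertips, press down on the rim of its blue lid all the way round until every one of the six rim sections has snapped down flat (one may be down already). Only press: do not lift or tip the box or push it from its place, and leave the honey jar, the two tins and the kitchen timer near it where they stand.

Things in the scene. Friction and masses are not known exactly. Their poses are not given: they have to be found in the camera images.
- food_box: the loose biscuit box, clear plastic with a blue lid, 142 mm (its x) by 190 mm (its y) and 71 mm high with the lid shut, 1.3 to 1.9 kg; origin at the centre of its underside, z up. The lid stays on the box; round its fixed middle panel (84 x 132 mm, top 69 mm above the worktop) and fixed corners (28 mm square, top 69 mm) the rim is made of six hinged blue sections, each 28 mm wide, 5 mm thick, with a white round press mark
- lid_middle (a point): centre of the top of the lid's middle panel, 69 mm above the underside of the box
- far_left (a joint): rim section on the +x long side, +y half, 64 mm long: hinge angle, 0 = snapped down flat, 0.36 = fully raised; same snap hinge as the others (about 7 N at the press mark to start it, snaps past 0.18). Raised at the start
- far_left_mark (a point): the white press mark (16 mm across) on top of that section, at the middle of its length, 18 mm outward of its hinge and 10 mm inward of its outer edge; 71 mm above the worktop when down, about 6 mm higher when raised. It moves with the section; its x axis points outward, away from the middle of the box, z out of the section's top face
- far_right (a joint): rim section on the +x long side, -y half, 64 mm long: hinge angle, 0 = snapped down flat, 0.36 = fully raised; same snap hinge as the others (about 7 N at the press mark to start it, snaps past 0.18). Raised at the start
- far_right_mark (a point): the white press mark (16 mm across) on top of that section, at the middle of its length, 18 mm outward of its hinge and 10 mm inward of its outer edge; 71 mm above the worktop when down, about 6 mm higher when raised. It moves with the section; its x axis points outward, away from the middle of the box, z out of the section's top face
- near_left (a joint): rim section on the -x long side, +y half, 64 mm long: hinge angle, 0 = snapped down flat, 0.36 = fully raised; same snap hinge as the others (about 7 N at the press mark to start it, snaps past 0.18). Raised at the start
- near_left_mark (a point): the white press mark (16 mm across) on top of that section, at the middle of its length, 18 mm outward of its hinge and 10 mm inward of its outer edge; 71 mm above the worktop when down, about 6 mm higher when raised. It moves with the section; its x axis points outward, away from the middle of the box, z out of the section's top face
- near_right (a joint): rim section on the -x long side, -y half, 64 mm long: hinge angle in rad. 0 = snapped down flat, 0.36 = fully raised (outer edge 10 mm up). It turns about its inner edge and is over-centre sprung: raised, it resists with about 7 N at its press mark, weakening as it goes down; past half way (0.18) it snaps down by itself and stays, short of that it springs back up. This one may be down already at the start
- near_right_mark (a point): the white press mark (16 mm across) on top of that section, at the middle of its length, 18 mm outward of its hinge and 10 mm inward of its outer edge; 71 mm above the worktop when down, about 6 mm higher when raised. It moves with the section; its x axis points outward, away from the middle of the box, z out of the section's top face
- left_end (a joint): rim section on the short side at the +y end, 80 mm long: hinge angle, 0 = snapped down flat, 0.36 = fully raised; same snap hinge as the others (about 7 N at the press mark to start it, snaps past 0.18). Raised at the start
- left_end_mark (a point): the white press mark (16 mm across) on top of that section, at the middle of its length, 18 mm outward of its hinge and 10 mm inward of its outer edge; 71 mm above the worktop when down, about 6 mm higher when raised. It moves with the section; its x axis points outward, away from the middle of the box, z out of the section's top face
- right_end (a joint): rim section on the short side at the -y end, 80 mm long: hinge angle, 0 = snapped down flat, 0.36 = fully raised; same snap hinge as the others (about 7 N at the press mark to start it, snaps past 0.18). Raised at the start
- right_end_mark (a point): the white press mark (16 mm across) on top of that section, at the middle of its length, 18 mm outward of its hinge and 10 mm inward of its outer edge; 71 mm above the worktop when down, about 6 mm higher when raised. It moves with the section; its x axis points outward, away from the middle of the box, z out of the section's top face
- honey_jar: loose honey jar with a red lid, 65 mm across, 90 mm high, beside one short end of the box; origin at the centre of its underside; leave it alone
- flat_tin: loose flat round food tin, 86 mm across, 40 mm high, beside the other short end of the box; origin at the centre of its underside; leave it alone
- tall_tin: loose brown tin, 57 mm across, 72 mm high; origin at the centre of its underside; leave it alone
- kitchen_timer: loose red and white kitchen timer, 63 mm across, 54 mm high; origin at the centre of its underside; leave it alone

How it is judged:
At the end, for the whole second after the job is handed in: All six rim sections of the lid are snapped down (each hinge angle below 0.06 rad of its 0.36), and the box stands upright and still on the worktop (value of joint each of far_left, far_right, near_left, near_right, left_end, right_end below 0.06 rad and angle between food_box's own z axis and vertical below 0.05 rad and height (world z) of lid_middle below 0.075 m and linear speed of food_box below 0.02 m/s); the robot touches nothing.
It fails at once if the box is lifted or tipped (height (world z) of lid_middle above 0.084 m or angle between food_box's own z axis and vertical above 0.15 rad).
It fails at once if the box is pushed more than 4 cm from where it stood (distance of food_box from where it was at the start of the episode above 0.04 m).
It fails at once if the honey jar, a tin or the timer is moved more than 3 cm or tipped (distance of any of honey_jar, flat_tin, tall_tin, kitchen_timer from where it was at the start of the episode above 0.03 m or angle between any of honey_jar, flat_tin, tall_tin, kitchen_timer's own z axis and vertical above 0.4 rad).
It also fails if it takes over 48 s, if anything falls off the work surface, if the arm or the gripper's body presses on something with over 40 N, if the wrist force passes 120 N, or if a joint passes its speed limit or range.

## Working session

There is one attempt and no reset: what is moved stays moved. The work goes in short steps, Python scripts to look and compute and a shell command to move; the robot and the scene stay as the last step left them, time stands still between calls to the robot, and variables do not carry over. Pictures are saved under pics/ and viewed, at most 10 in all, crops included, and the job is handed in when it is done.

```bash
mkdir -p pics; cat > h.py <<'E'
import numpy as np, cv2
from workcell import readout, imaging
from scipy.spatial.transform import Rotation as R
def cam(n,save=None):
    c=imaging.camera(n)
    if save: cv2.imwrite(f'pics/{save}.png',c['color'][:,:,::-1])
    return c
def ray(c,u,v):
    xd,yd=(u-c['cx'])/c['fx'],(v-c['cy'])/c['fy']
    x,y=xd,yd
    for _ in range(20):
        s=1+c['k1']*(x*x+y*y); x,y=xd/s,yd/s
    Rm=R.from_rotvec(np.ravel(c['rvec'])).as_matrix(); t=np.ravel(c['tvec'])
    return -Rm.T@t, Rm.T@np.array([x,y,1])
def onz(c,u,v,z):
    o,d=ray(c,u,v); return o+d*(z-o[2])/d[2]
E
python3 - <<'E'
from h import *
a=cam('top'); b=cam('side'); 
cv2.imwrite('pics/a.png',cv2.resize(a['color'][:,:,::-1],(800,600),interpolation=cv2.INTER_CUBIC)); cv2.imwrite('pics/b.png',cv2.resize(b['color'][:,:,::-1],(800,600),interpolation=cv2.INTER_CUBIC))
o=readout.get_obs(); print(o['position'],R.from_quat(o['ee_rot']).as_matrix().round(3),o['clock'],o['grip_width'])
print(ray(a,256,192),ray(b,256,192))
E
```

```text
[0.49120038 0.38595987 0.24762425] [[-0.618  0.786 -0.001]
 [ 0.786  0.618 -0.001]
 [-0.    -0.001 -1.   ]] 0.1 0.9959560682812356
(array([0.37661237, 0.03214537, 1.33447718]), array([ 0.13562622, -0.00636311, -0.99084653])) (array([0.12826054, 0.8038057 , 0.59538068]), array([ 0.40001442, -0.76210677, -0.5092826 ]))
```

View pics/a.png

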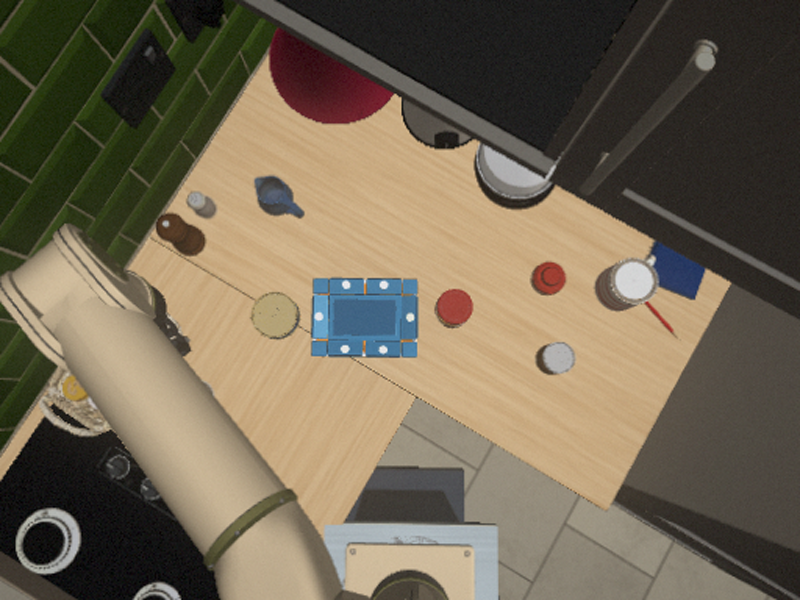

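View pics/b.png

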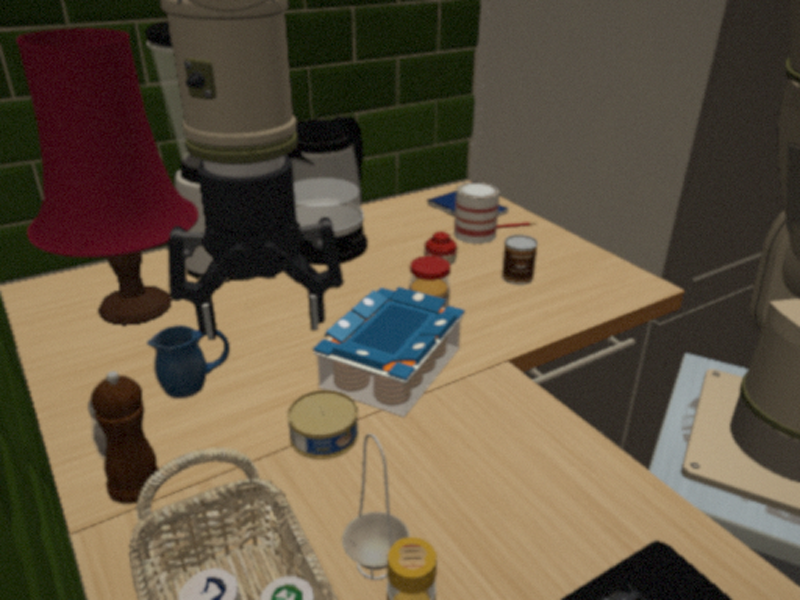

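The top view (800x600 scale) shows the box centred at (365,317). The six white marks are at about (346,285), (384,285), (319,316), (410,317), (345,349) and (383,349), with the flat tin to the left and the honey jar to the right. Next I'll locate the marks precisely.

```bash
python3 - <<'E'
from h import *
c=cam('top'); s=cam('side')
g=cv2.cvtColor(c['color'],cv2.COLOR_RGB2HSV)
m=((g[...,1]<90)&(g[...,2]>150)).astype(np.uint8)
box=np.array([(346,285),(384,285),(319,316),(410,317),(345,349),(383,349)])*.64
nm=['far_left','far_right','left_end','right_end','near_left','near_right']
loc=dict(far_left=(.057,.033),far_right=(.057,-.033),left_end=(0,.081),right_end=(0,-.081),near_left=(-.057,.033),near_right=(-.057,-.033))
P=[]
for n,(u,v) in zip(nm,box):
    u,v=int(u),int(v); w=c['color'][v-6:v+7,u-6:u+7].astype(float).min(2)  # white: min channel high
    w=np.clip(w-110,0,None); yy,xx=np.mgrid[v-6:v+7,u-6:u+7]
    a,b=(w*xx).sum()/w.sum(),(w*yy).sum()/w.sum()
    p=onz(c,a,b,.077); P.append(p[:2]); print(n,round(a,1),round(b,1),p.round(4),onz(c,a,b,.071)[:2].round(4))
P=np.array(P);L=np.array([loc[n] for n in nm])
Pc,Lc=P.mean(0),L.mean(0);H=(L-Lc).T@(P-Pc);th=np.arctan2(H[0,1]-H[1,0],H[0,0]+H[1,1])
Rm=np.array([[np.cos(th),-np.sin(th)],[np.sin(th),np.cos(th)]])
print('center',Pc,'yaw',th); print((P-(Pc+(L-Lc)@Rm.T)).round(4))
for n,(u,v),z in [('flat',(275,316),.04),('honey',(454,308),.09),('tall',(557,358),.072),('timer',(549,277),.054)]: print(n,onz(c,u*.64,v*.64,z).round(3))
o=readout.get_obs();p=o['position']
Rt=R.from_quat(o['ee_rot']).as_matrix()
for t in [(Pc[0],Pc[1],.16)]: print('shift tool',Rt.T@(np.array(t)-p), 'tool x ang',np.degrees(np.arctan2(Rt[1,0],Rt[0,0])))
x,y,w,h=180,160,130,110
cr=s['color'][180:265,195:305,::-1];cv2.imwrite('pics/c.png',cv2.resize(cr,None,fx=7,fy=7,interpolation=cv2.INTER_CUBIC))
E
```

```text
far_left 221.2 180.9 [0.5791 0.1229 0.077 ] [0.58   0.1233]
far_right 245.0 181.0 [0.5796 0.0555 0.077 ] [0.5806 0.0556]
left_end 203.0 202.0 [0.5183 0.1725 0.077 ] [0.519  0.1732]
right_end 263.1 202.4 [0.5195 0.0038 0.077 ] [0.5202 0.0037]
near_left 220.2 223.6 [0.4585 0.1227 0.077 ] [0.4589 0.1232]
near_right 244.8 224.0 [0.4583 0.0542 0.077 ] [0.4587 0.0543]
center [0.51888264 0.08861438] yaw 0.006100522064859263
[[ 0.0034  0.0009]
 [ 0.0035 -0.0004]
 [-0.0001  0.0029]
 [ 0.0002 -0.0038]
 [-0.0032  0.0015]
 [-0.0038 -0.0011]]
flat [0.521 0.254 0.04 ]
honey [ 0.534 -0.072  0.09 ]
tall [ 0.449 -0.256  0.072]
timer [ 0.598 -0.249  0.054]
shift tool [-0.25089878 -0.16199124  0.08800008] tool x ang 128.15941540384443
```

View pics/c.png

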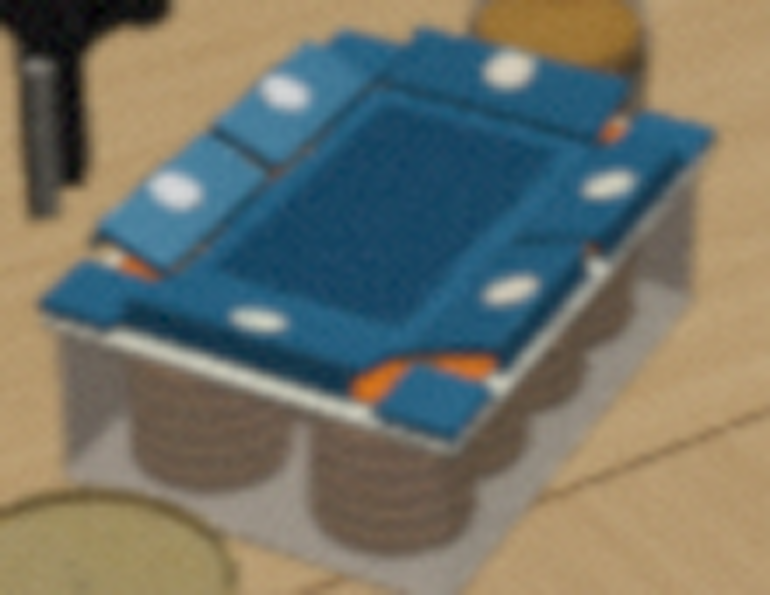

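Allowing for mark offsets of 60 and 84 mm, the marks fit the box to within 1 mm: centre (0.519, 0.089), yaw about 0. In the close-up near_right may already be down; I'll press all six regardless. I'll shut the gripper, go above the far side and turn so that tool x lies along world +y.

```bash
python3 -m crank '[[-0.1,-0.035,0.0,0.1],[-0.2,-0.07,0.03,0.2],[-0.3,-0.1,0.06,0.3],[-0.4,-0.14,0.1,0.4],[-0.5,-0.18,0.12,0.5]]' -1 60
cat > go.py <<'E'
import sys; from h import *
o=readout.get_obs();p=o['position'];Rt=R.from_quat(o['ee_rot']).as_matrix()
t=np.array([float(v) for v in sys.argv[1:4]])
print(o['clock'],p.round(4),'F',np.round(o['ft_force'],1),'g',round(o['grip_width'],3),'frac',(Rt.T@(t-p)/.4).round(4),'yaw',((np.degrees(np.arctan2(Rt[1,0],Rt[0,0]))-90)/60).round(4))
E
python3 go.py .580 .123 .13
```

```text
clock: 0.62
position: [0.5551, 0.1931, 0.2013]
ee_rot: [0.657, 0.754, -0.0, -0.0]
ft_force: [0.9, -0.1, 0.4]
grip_width: 0.301
grasp_force: 0.0
0.6167 [0.5551 0.1931 0.2013] F [ 0.9 -0.1  0.4] g 0.301 frac [-0.1821  0.0378  0.1783] yaw 0.1314
```

```bash
python3 -m crank '[[-0.09,0.02,0.05,0.08],[-0.182,0.038,0.11,0.131],[-0.182,0.038,0.16,0.131],[-0.182,0.038,0.16,0.131],[-0.182,0.038,0.16,0.131]]' -1 60
python3 go.py .580 .123 .1; python3 - <<'E'
from h import *
s=cam('side');cv2.imwrite('pics/d.png',cv2.resize(s['color'][120:290,170:330,::-1],None,fx=3.5,fy=3.5,interpolation=cv2.INTER_CUBIC))
E
```

```text
clock: 1.03
position: [0.58, 0.1251, 0.1379]
ee_rot: [0.705, 0.709, -0.001, -0.001]
ft_force: [-0.4, 0.8, 0.4]
grip_width: 0.003
grasp_force: 0.0
1.0333 [0.58   0.1251 0.1379] F [-0.4  0.8  0.4] g 0.003 frac [-0.0051  0.0003  0.0948] yaw 0.005
```

View pics/d.png

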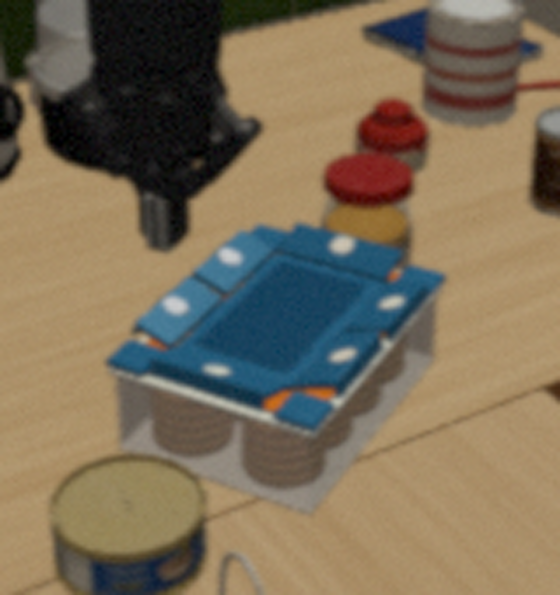

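The view shows the shut fingertips hanging at about (162,230), over far_left, with the box undisturbed. Now I'll press.

```bash
python3 -m crank '[[-0.005,0,0.05,0],[-0.005,0,0.09,0],[-0.005,0,0.105,0],[-0.005,0,0.115,0],[-0.005,0,0.12,0]]'
python3 -m crank '[[0,0,0.003,0],[0,0,0.005,0],[0,0,0.005,0]]'; python3 go.py .580 .123 .087
```

```text
clock: 1.5
position: [0.581, 0.1241, 0.0915]
ee_rot: [0.705, 0.709, 0.001, 0.0]
ft_force: [0.0, -0.2, -0.2]
grip_width: -0.001
grasp_force: 0.0
clock: 1.75
position: [0.5809, 0.1232, 0.0891]
ee_rot: [0.705, 0.709, 0.0, 0.0]
ft_force: [0.4, -0.1, 0.0]
grip_width: -0.002
grasp_force: 0.0
1.75 [0.5809 0.1232 0.0891] F [ 0.4 -0.1  0. ] g -0.002 frac [-0.0006 -0.0022  0.0053] yaw 0.0052
```

```bash
python3 -m crank '[[0,0,0.003,0],[0,0,0.005,0],[0,0,0.007,0],[0,0,0.007,0]]'; python3 - <<'E'
from h import *
s=cam('side');cv2.imwrite('pics/e.png',cv2.resize(s['color'][120:290,170:330,::-1],None,fx=3.5,fy=3.5,interpolation=cv2.INTER_CUBIC))
E
```

```text
clock: 2.08
position: [0.5812, 0.1231, 0.0879]
ee_rot: [0.705, 0.709, 0.001, 0.0]
ft_force: [-6.9, -1.3, 15.8]
grip_width: 0.001
grasp_force: 8.2
```

View pics/e.png

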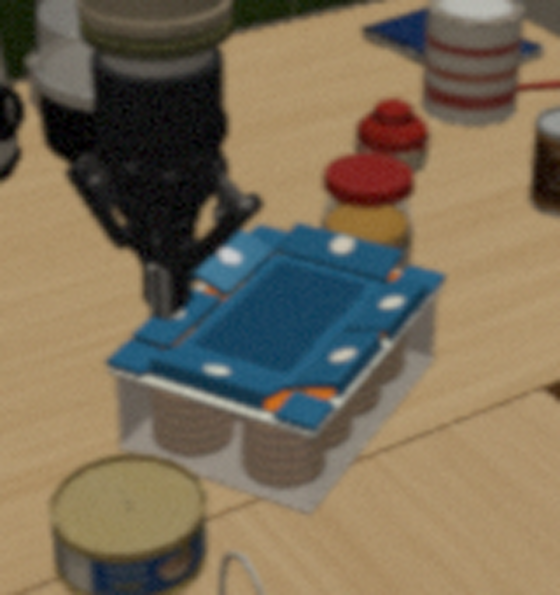

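far_left is down flat: the section under the finger is level, and the 16 N is it bottoming out at TCP z = 0.088. Next is far_right.

```bash
python3 -m crank '[[0,0,-0.06,0],[-0.08,-0.002,-0.06,0],[-0.169,-0.002,-0.06,0],[-0.169,-0.002,-0.06,0],[-0.169,-0.002,-0.06,0]]'; python3 go.py .580 .056 .087
```

```text
clock: 2.55
position: [0.5804, 0.0526, 0.1102]
ee_rot: [0.707, 0.707, -0.0, 0.0]
ft_force: [0.2, 1.3, 0.3]
grip_width: 0.002
grasp_force: 0.0
2.55 [0.5804 0.0526 0.1102] F [0.2 1.3 0.3] g 0.002 frac [ 0.0085 -0.0011  0.0581] yaw 0.0007
```

```bash
python3 -m crank '[[0.005,0,0.03,0],[0.005,0,0.045,0],[0.005,0,0.053,0],[0.005,0,0.06,0],[0.005,0,0.06,0]]'; python3 go.py .580 .056 .087;
```

```text
clock: 2.97
position: [0.58, 0.059, 0.0877]
ee_rot: [0.705, 0.71, 0.0, -0.001]
ft_force: [-14.1, -0.2, 29.0]
grip_width: 0.001
grasp_force: 14.7
2.9667 [0.58   0.059  0.0877] F [-14.1  -0.2  29. ] g 0.001 frac [-0.0074 -0.      0.0017] yaw 0.0066
```

```bash
python3 -m crank '[[0,0,-0.06,0],[0,0,-0.06,0],[-0.06,-0.07,-0.06,0],[-0.13,-0.15,-0.06,0],[-0.13,-0.15,-0.06,0]]'; python3 -m crank '[[0,0,0,0],[0,0,0,0]]'; python3 go.py .519 .0045 .087
```

```text
clock: 3.38
position: [0.5147, 0.0004, 0.1077]
ee_rot: [0.707, 0.707, -0.003, -0.002]
ft_force: [-0.1, -1.0, -0.1]
grip_width: -0.001
grasp_force: 0.0
clock: 3.55
position: [0.5205, 0.006, 0.1096]
ee_rot: [0.705, 0.709, 0.0, -0.0]
ft_force: [0.3, 1.1, 0.5]
grip_width: -0.004
grasp_force: 0.0
3.55 [0.5205 0.006  0.1096] F [0.3 1.1 0.5] g -0.004 frac [-0.0036 -0.0039  0.0565] yaw 0.0059
```

```bash
python3 - <<'E'
from h import *
s=cam('side');cv2.imwrite('pics/f.png',cv2.resize(s['color'][120:290,170:330,::-1],None,fx=3.5,fy=3.5,interpolation=cv2.INTER_CUBIC))
E
```

```text
(no output)
```

View pics/f.png

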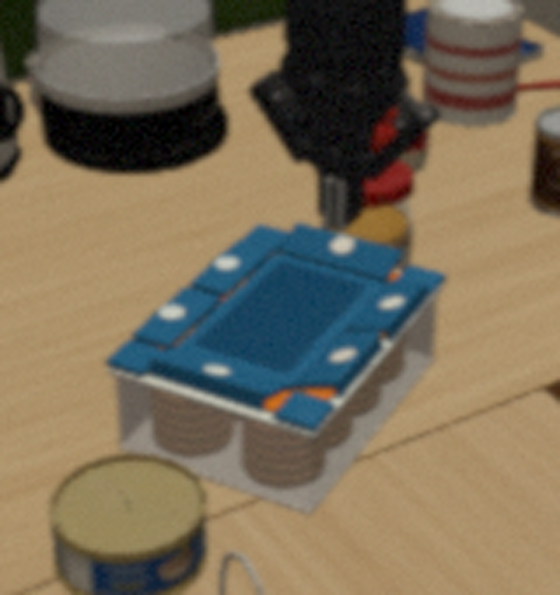

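Both far sections are now flat at (172,312) and (227,263), the box hasn't moved, and the gripper is above right_end. It clears the jar, since the body bottom stays above 0.14 m. Pressing right_end.

```bash
python3 -m crank '[[-0.005,-0.004,0.02,0],[-0.005,-0.004,0.035,0],[-0.005,-0.004,0.045,0],[-0.005,-0.004,0.052,0],[-0.005,-0.004,0.057,0]]'; python3 -m crank '[[0,0,0,0],[0,0,0,0]]';python3 go.py .459 .056 .087
```

```text
clock: 4.02
position: [0.5189, 0.0033, 0.0876]
ee_rot: [0.705, 0.709, -0.0, -0.0]
ft_force: [-13.4, -1.3, 35.0]
grip_width: 0.002
grasp_force: 17.5
clock: 4.18
position: [0.5188, 0.0033, 0.0879]
ee_rot: [0.705, 0.709, -0.0, -0.0]
ft_force: [-8.7, 0.7, 16.6]
grip_width: 0.001
grasp_force: 8.4
4.1833 [0.5188 0.0033 0.0879] F [-8.7  0.7 16.6] g 0.001 frac [ 0.1325 -0.1487  0.0024] yaw 0.0051
```

Down. Next is near_right, at (0.459, 0.055).

```bash
python3 -m crank '[[0,0,-0.06,0],[0,0,-0.06,0],[0.06,-0.07,-0.06,0],[0.128,-0.149,-0.06,0],[0.128,-0.149,-0.06,0]]'; python3 -m crank '[[0,0,0,0],[0,0,0,0]]'; python3 go.py .459 .055 .087
```

```text
clock: 4.6
position: [0.4543, 0.0583, 0.1099]
ee_rot: [0.703, 0.711, -0.001, -0.002]
ft_force: [0.9, 0.6, 0.4]
grip_width: 0.002
grasp_force: 0.0
clock: 4.77
position: [0.4595, 0.054, 0.1111]
ee_rot: [0.705, 0.709, 0.0, 0.0]
ft_force: [0.8, -1.0, 0.7]
grip_width: -0.0
grasp_force: 0.0
4.7667 [0.4595 0.054  0.1111] F [ 0.8 -1.   0.7] g -0.0 frac [ 0.0025 -0.0012  0.0603] yaw 0.0055
```

```bash
python3 -m crank '[[0,0,0.02,0],[0,0,0.04,0],[0,0,0.05,0],[0,0,0.056,0],[0,0,0.06,0]]'; python3 -m crank '[[0,0,0,0],[0,0,0,0]]'; python3 go.py .459 .123 .087
```

```text
clock: 5.18
position: [0.459, 0.0534, 0.0875]
ee_rot: [0.706, 0.709, -0.001, -0.0]
ft_force: [-14.7, -3.1, 35.6]
grip_width: -0.003
grasp_force: 18.2
clock: 5.35
position: [0.459, 0.0534, 0.0877]
ee_rot: [0.706, 0.709, -0.001, -0.0]
ft_force: [-8.7, -2.4, 19.5]
grip_width: 0.002
grasp_force: 9.6
5.35 [0.459  0.0534 0.0877] F [-8.7 -2.4 19.5] g 0.002 frac [0.1741 0.0008 0.0018] yaw 0.004
```

Next, near_left.

```bash
python3 -m crank '[[0,0,-0.06,0],[0,0,-0.06,0],[0.09,0,-0.06,0],[0.174,0,-0.06,0],[0.174,0,-0.06,0]]'; python3 -m crank '[[0,0,0,0],[0,0,0,0]]'; python3 go.py .459 .123 .087
```

```text
clock: 5.77
position: [0.4585, 0.1297, 0.111]
ee_rot: [0.703, 0.711, 0.001, -0.001]
ft_force: [-0.7, 0.2, -0.9]
grip_width: 0.002
grasp_force: 0.0
clock: 5.93
position: [0.4587, 0.123, 0.1106]
ee_rot: [0.705, 0.709, -0.0, -0.0]
ft_force: [0.5, 0.2, -0.3]
grip_width: 0.003
grasp_force: 0.0
5.9333 [0.4587 0.123  0.1106] F [ 0.5  0.2 -0.3] g 0.003 frac [0.0001 0.0007 0.059 ] yaw 0.0049
```

```bash
python3 -m crank '[[0,0,0.02,0],[0,0,0.04,0],[0,0,0.05,0],[0,0,0.056,0],[0,0,0.06,0]]'; python3 -m crank '[[0,0,0,0],[0,0,0,0]]'; python3 go.py .519 .1735 .087
```

```text
clock: 6.35
position: [0.4583, 0.1227, 0.0876]
ee_rot: [0.706, 0.709, -0.001, -0.0]
ft_force: [-14.6, -5.4, 34.8]
grip_width: -0.001
grasp_force: 17.7
clock: 6.52
position: [0.4583, 0.1227, 0.0878]
ee_rot: [0.706, 0.709, -0.001, -0.0]
ft_force: [-9.5, -2.8, 19.6]
grip_width: -0.001
grasp_force: 9.8
6.5167 [0.4583 0.1227 0.0878] F [-9.5 -2.8 19.6] g -0.001 frac [0.1263 0.1522 0.0018] yaw 0.0039
```

Last is left_end.

```bash
python3 -m crank '[[0,0,-0.06,0],[0,0,-0.06,0],[0.06,0.07,-0.06,0],[0.126,0.152,-0.06,0],[0.126,0.152,-0.06,0]]'; python3 -m crank '[[0,0,0,0],[0,0,0,0]]'; python3 go.py .519 .1735 .087
```

```text
clock: 6.93
position: [0.5228, 0.1789, 0.1103]
ee_rot: [0.704, 0.71, 0.001, 0.0]
ft_force: [-1.0, 0.8, -0.1]
grip_width: -0.0
grasp_force: 0.0
clock: 7.1
position: [0.5189, 0.1736, 0.1103]
ee_rot: [0.705, 0.709, -0.001, -0.0]
ft_force: [0.2, -0.2, -1.3]
grip_width: 0.002
grasp_force: 0.0
7.1 [0.5189 0.1736 0.1103] F [ 0.2 -0.2 -1.3] g 0.002 frac [-0.0002  0.0002  0.0581] yaw 0.0046
```

```bash
python3 -m crank '[[0,0,0.02,0],[0,0,0.04,0],[0,0,0.05,0],[0,0,0.056,0],[0,0,0.06,0]]'; python3 -m crank '[[0,0,0,0],[0,0,0,0]]'; python3 go.py .519 .1735 .087
```

```text
clock: 7.52
position: [0.5186, 0.1738, 0.0876]
ee_rot: [0.705, 0.709, -0.001, -0.0]
ft_force: [-11.3, -4.0, 26.7]
grip_width: 0.002
grasp_force: 13.4
clock: 7.68
position: [0.5186, 0.1737, 0.0879]
ee_rot: [0.705, 0.709, -0.001, -0.0]
ft_force: [-8.0, -2.4, 14.2]
grip_width: 0.005
grasp_force: 7.1
7.6833 [0.5186 0.1737 0.0879] F [-8.  -2.4 14.2] g 0.005 frac [-0.0004  0.001   0.0022] yaw 0.0045
```

```bash
python3 -m crank '[[0,0,-0.1,0],[0,0,-0.2,0],[0,0,-0.3,0],[0,0.1,-0.4,0],[0,0.2,-0.4,0]]';python3 -m crank '[[0.1,0,0,0],[0.2,0,0,0],[0.3,0,0,0],[0.3,0,0,0],[0.3,0,0,0]]'; python3 - <<'E'
from h import *
s=cam('side');t=cam('top')
a=cv2.resize(s['color'][170:275,180:310,::-1],(650,525),interpolation=cv2.INTER_CUBIC)
cv2.imwrite('pics/g.png',a)
cv2.imwrite('pics/t.png',cv2.resize(t['color'][:,:,::-1],(800,600),interpolation=cv2.INTER_CUBIC))
E
```

```text
clock: 8.1
position: [0.5903, 0.1757, 0.252]
ee_rot: [0.705, 0.71, 0.004, 0.001]
ft_force: [1.8, -0.0, 2.1]
grip_width: -0.004
grasp_force: 0.0
clock: 8.52
position: [0.5876, 0.2975, 0.2439]
ee_rot: [0.704, 0.711, -0.001, -0.001]
ft_force: [-0.2, -1.2, -0.3]
grip_width: 0.002
grasp_force: 0.0
```

View pics/g.png

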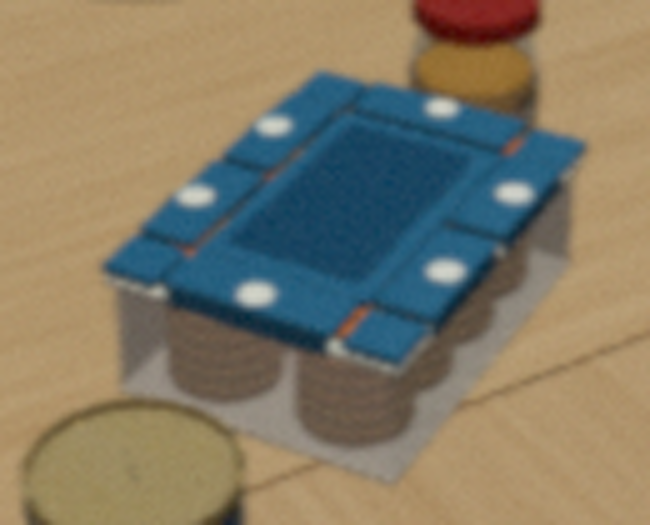

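View pics/t.png

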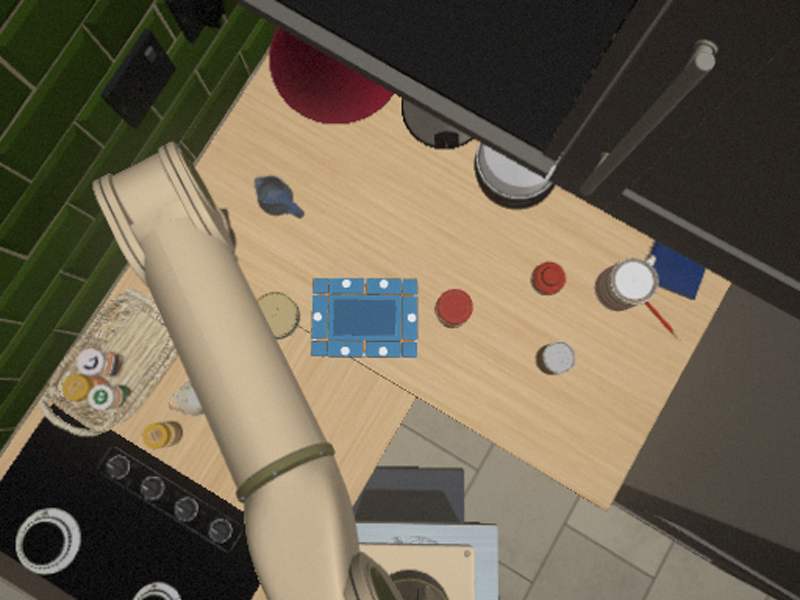

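In the side view all six sections are level with the corners, and the wedge gaps at (350,320) and (512,145) have shrunk to even slits. In the top view the box, jar and tins stand where they did. Handing in.

```bash
python3 -m crank '[[0,0,0,0],[0,0,0,0],[0,0,0,0]]'; python3 -c "
from workcell import manip; print(manip.hand_in())"
```

```text
clock: 8.87
position: [0.5892, 0.2934, 0.2453]
ee_rot: [0.706, 0.708, 0.0, 0.0]
ft_force: [0.5, -0.2, 0.8]
grip_width: 0.001
grasp_force: 0.0
the job is handed in; nothing more can be done
None
```

I pressed all six rim sections, and in the last pictures all six are flat with the box, jar, tins and timer where they stood; I handed the job in at about 9 s, and no verdict came back.

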